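Load a carton past the rack's drop catch

ROBOT

A 6-joint arm with a two-finger parallel gripper is mounted at the origin on a cart in front of the work surface, level with it; the furniture and walls round the work are solid. World frame = base frame: x ahead of the robot, y to its left, z up, the work surface at z = 0. Lengths are in m, angles in rad, forces in N, time in s.
With the tool pointing down it reaches from about 0.375 to 0.9 m from the base axis. Payload 3.1 kg.
Tool frame: the origin (TCP) lies where the fingers leave the gripper's body, on its centre line; the fingertips stand ahead of it and the grasp point (between the pads) lies 54 mm ahead of it (env.tip_extent is the z of the fingertips in the tool frame, in m); z points along the fingers, y is the direction in which the jaws open and shut (so a half turn about z gives the same grasp; the last joint's range is limited). The gripper opens to 85 mm and grips with 20 to 120 N. Pads are 22 mm wide; open, the fingers measure 114 mm over their backs; the gripper's body (76 mm by 85 mm) begins 54 mm behind the grasp point. The pads swing forward as they close: fully open they stand 13 mm farther back than shut.
Start: joints at [0.993, 0.527, 1.433, -0, 1.181, -0.178], TCP at [0.243, 0.576, 0.304] pointing down, gripper open.
Joint ranges: [-3.08, 3.08], [-0.75, 2.2], [0.22, 2.44], [-1.43, 4.57], [0, 2.65], [-2.85, 2.85]. Speed limits (rad/s): [2.79, 2.79, 3.14, 3.14, 3.14, 3.14].

INTERFACE

Orientations are given as a unit quaternion [x, y, z, w].
In Python, from rig import env gives the robot as it stands.
- The arm moves only by the tool move_arm, never from a script. Its arguments are lists of equal length, an entry for each row: "delta_pos": the shift along the tool's x, y, z each as a share of 25 mm, from -1 to 1, a list of three; "turn": the turn about the tool's z as a share of 45 degrees, from -1 to 1; "gripper": the opening, from -1 (shut) to 1 (fully open). A call has 1 to 8 rows; each row shifts and turns the commanded pose from where the row before left it, along the tool's axes as they then stand; what a row does not reach is not made up. A row lasts 1/10 s, in which the tool goes at most 50 mm and 8.59 degrees, less where a joint would pass 70% of its speed; a pose out of reach is approached as far as the arm can. A call with a number of a shift or a turn outside -1 to 1 is refused whole. A call with a gripper value outside its range is refused whole. The fingers move at their own pace and stop on an object; the grip force is fixed at half the most. Time passes only in rows, so rows that do not move let the fingers close. It gives the time, the measured TCP pose, the force and the opening at its end, in the units of the state.
- env.state(): the state, without advancing time (a new reading comes with each control period).
- env.grab_frame(name): name is "side" or "top"; returns a dict with "pixels" (384x512x3 uint8, red, green, blue), "z_map" (384x512 float32, m along the optical axis (not along the pixel's ray), 0 where there is no reading), "K" (3x3 intrinsics, pixels), "k1" (the pictures are not rectified: a ray, as slopes to the right and down, at radius r is drawn at 1 + k1 r^2 times it, then the intrinsics apply), "rvec" (rotation vector, rad) and "tvec" (3), from world to camera coordinates, as OpenCV has them. Camera axes: x right, y down, z forward; pixel columns grow to the right and rows downward; lengths in m; the calibration is good to about 2 mm. A picture is of the moment at which its call begins.
- env.hand_in(): hands the job in, once; it reports no verdict.
The state is a dict: "time": time; "joint_pos": joint angles; "qvel": joint speeds; "joint_torque": joint torques, N m; "tcp_pos": TCP position; "tool_rot": TCP orientation; "ft_force": force on the tool from outside, world axes, zero at the start; "torque": the same for the moment, N m; "gripper_width": finger opening in m.
Only numpy, scipy, OpenCV 4.12 (cv2) and the standard library are available. Lean on these libraries where they do the work, as an engineer would, in place of code of your own. Each camera call takes 0.05 s, during which the arm holds its last target. There are 200 camera calls.

TASK

Load the loose carton of vials lying on the table lengthwise into the small staging rack: lay it on the rack's bed at the mouth and push it in from behind, so that its own front edge lifts the orange catch, until the catch drops fully behind it and holds it against the spring buffer. The catch and buffer are clamped a little differently each time, so go by feel: latching takes about 9 to 13 N of push, and never press the buffer with 18 N or more. Do not touch the catch with the gripper, and leave the other things where they stand.

Things in the scene. Friction and masses are not known exactly. Their poses are not given: they have to be found in the camera images.
- carton_center (a point): Centre (half-way up) of the loose white and blue vial carton, 50 (own x) x 106 (own y) x 43 (own z) mm, about 0.3 kg (full), lying flat on the table; grasp it across its 50 mm width. Either end may go in first.
- carton: The same carton; origin at the centre of its underside, axes as above.
- stage_rack: Aluminium bed with two grey rails, fixed. Origin: on the table, on the lane's centre line, below the catch's holding face at its middle setting. +x points along the lane into the rack (push direction), z up. Bed top 6 mm above the table, x = -165 to +150 mm, 86 wide; no walls before x = -67. Flared mouth x = -67 to -45. Rails to x = +115: top at 28 mm, 53 mm apart inside.
- bed_mouth (a point): Point on the bed's top on the lane's centre line, at x = -110 mm of the rack: a carton laid down centred here lies on the apron with its nose 10 mm into the flared mouth.
- catch (a joint): Hinge of the orange gravity catch, rad: 0 = down, about 0.17 = riding on a carton. It sits on a dark saddle clamped over the rails, up to 15 mm nearer or deeper each time. At middle setting: tooth x = -25 to 0, over the lane's left part only, y = +16 to +42, lower edge 38 mm above the table, ramp on the mouth side, far side upright; lifted: 73 mm. Lane y = -26 to +16 is free for a pusher.
- amber_vial: Small amber vial with a blue cap, 20 mm wide, 46 mm high; bystander, origin at its underside.
- gel_bottle: Pump bottle, 55 mm wide, 149 mm high; bystander, origin at its underside.
- tape_roll: White roll of tape lying flat, 92 mm wide, 36 mm high; bystander, origin at its underside.
- scanner: Small black scanner, 49 x 33 x 21 mm; bystander, origin at its underside.
- tape_measure: Yellow pocket tape measure, 40 x 67 x 61 mm; bystander, origin at its underside.
- buffer_pad (a joint): Slide of the black spring-backed buffer at the deep end of the same saddle, m: 0 = free, grows as it is pressed in, about 4 N per mm, travel 6 mm. The carton meets it 2 to 3.5 mm before the catch can drop; then it holds the carton back against the catch (a latched carton is centred at x = +53 mm of the rack at middle setting). The saddle's bridge (x = 82 to 98) leaves 56 mm of height.

How it is judged:
On the way, in this order (a step that is already met when the one before it is completed fails the run):
1. the carton lies on the rack's bed in line with the lane, in front of the catch (x of carton_center in the frame of stage_rack between -0.15 and -0.06 m and y of carton_center in the frame of stage_rack between -0.012 and 0.012 m and height (world z) of carton_center below 0.032 m and angle between the y axis of carton and the x axis of stage_rack, either way round below 0.2 rad), for 0.1 s.
2. the carton itself holds the catch lifted (value of joint catch above 0.1 rad and contact force between carton and catch above 0.05 N), for 0.1 s.
At the end, for the whole second after the job is handed in: The catch is fully down (below 0.04 rad) behind the carton, the buffer is pressed in by the carton (over 0.3 mm), and the carton lies flat, square and at rest in the lane (centre 35 to 73 mm past the rack's origin, within 6 mm of the centre line) (value of joint catch below 0.04 rad and value of joint buffer_pad above 0.0003 m and x of carton_center in the frame of stage_rack between 0.035 and 0.073 m and y of carton_center in the frame of stage_rack between -0.006 and 0.006 m and height (world z) of carton_center below 0.031 m and angle between carton's own z axis and vertical below 0.06 rad and angle between the y axis of carton and the x axis of stage_rack, either way round below 0.08 rad and linear speed of carton below 0.01 m/s); the robot touches nothing.
It fails at once if the buffer is pressed with 18 N or more (4.5 mm in) (value of joint buffer_pad above 0.0045 m).
It fails at once if the gripper or arm touches the catch (contact force between any of the fingers, the arm and catch above 0.5 N).
It fails at once if a bystander is moved by more than 20 mm (distance of any of amber_vial, gel_bottle, tape_roll, scanner, tape_measure from where it was at the start of the episode above 0.02 m).
It also fails if it takes over 58 s, if anything falls off the work surface, if the arm or the gripper's body presses on something with over 40 N, if the wrist force passes 120 N, or if a joint passes its speed limit or range.

## Working session

There is one attempt and no reset: what is moved stays moved. The work goes in short steps, Python scripts to look and compute and a tool call to move; the robot and the scene stay as the last step left them, time stands still between calls to the robot, and variables do not carry over. Pictures are saved under pics/ and viewed, about 8 in all and at most 12, crops included, and the job is handed in when it is done.

Besides the shell and the picture viewer there is one more tool, called as name([rows], argument=value, ...), one row to a line, values as JSON. move_arm: Moves the arm, as the interface text tells. Shift numbers are shares of 25 mm and turn numbers shares of 45 degrees, none past 1 either way. Its arguments: {"type":"object","properties":{"delta_pos":{"type":"array","items":{"type":"array","items":{"type":"number"}}},"turn":{"type":"array","items":{"type":"number"}},"gripper":{"type":"array","items":{"type":"number"}}},"required":["delta_pos","turn","gripper"]}

```bash
mkdir -p pics; cat > h.py <<'E'
import numpy as np,cv2
from rig import env
def pts(f):
    h,w=f["z_map"].shape
    u,v=np.meshgrid(np.arange(w),np.arange(h))
    uv=np.stack([u,v],-1).reshape(-1,1,2).astype(np.float64)
    d=np.array([f["k1"],0,0,0,0],float)
    n=cv2.undistortPoints(uv,np.array(f["K"],float),d).reshape(h,w,2)
    z=f["z_map"]
    c=np.dstack([n[...,0]*z,n[...,1]*z,z])
    R=cv2.Rodrigues(np.array(f["rvec"],float))[0]
    return (c-np.array(f["tvec"]).reshape(3))@R
def save(f,name,crop=None,s=1):
    im=f["pixels"][...,::-1]
    if crop: im=im[crop[1]:crop[3],crop[0]:crop[2]]
    cv2.imwrite("pics/"+name,cv2.resize(im,None,fx=s,fy=s,interpolation=cv2.INTER_CUBIC))
E
python3 - <<'E'
from h import *
print(env.state(), env.tip_extent)
a=env.grab_frame("top");b=env.grab_frame("side")
for n,f in(("top",a),("side",b)):
    np.savez("pics/%s.npz"%n,P=pts(f),im=f["pixels"]); save(f,n+".png",s=1.5)
    R=cv2.Rodrigues(np.array(f["rvec"]))[0];print(n,-R.T@np.array(f["tvec"]).ravel(),R[2],f["k1"],f["K"])
E
```

```text
{'time': 0.0, 'joint_pos': array([ 9.92503439e-01,  5.28464996e-01,  1.43387587e+00, -2.68107692e-05,
        1.18139674e+00, -1.78487962e-01]), 'qvel': array([-0.00120537,  0.00180608,  0.00076584, -0.00165521,  0.00091325,
        0.00154875]), 'joint_torque': array([ 1.49306383e-03, -4.42352772e+01, -1.78031158e+01, -9.36354422e-05,
        8.35746905e-03, -3.54976635e-05]), 'tcp_pos': array([0.24294061, 0.575256  , 0.30294257]), 'tool_rot': array([ 1.98568622e-01,  9.80086400e-01, -1.00118888e-03, -3.84680184e-04]), 'ft_force': array([ 0.01176094, -0.11866697, -0.27943334]), 'torque': array([-0.01459636, -0.00243236, -0.00891669]), 'gripper_width': 0.08497689959351992} 0.0726
top [0.50478344 0.00490685 1.32433561] [ 0.06166075 -0.0036414  -0.99809052] -0.16007097524963165 [[444.86134543   0.         248.27825523]
 [  0.         444.86134543 186.83249032]
 [  0.           0.           1.        ]]
side [ 0.17418517 -0.93049524  0.53360945] [ 0.34531538  0.84286915 -0.41270921] -0.04767425080616235 [[431.55937049   0.         259.86770281]
 [  0.         431.55937049 191.87224574]
 [  0.           0.           1.        ]]
```

View pics/top.png

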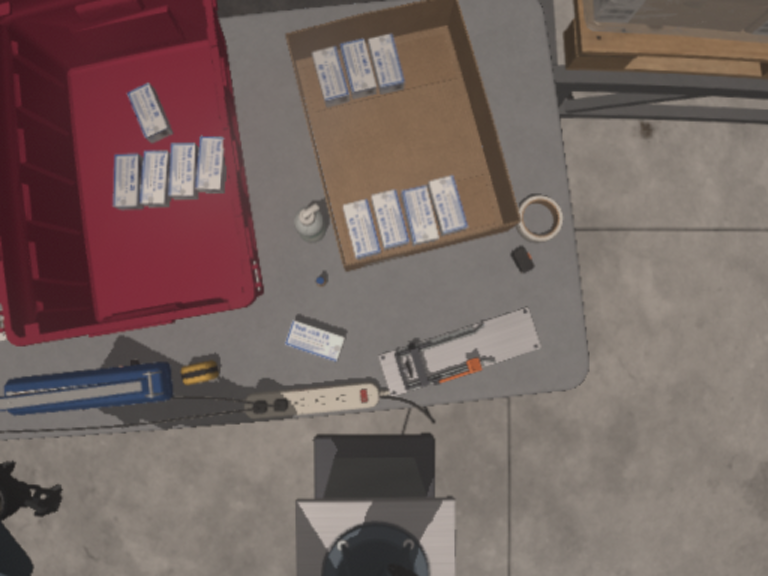

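View pics/side.png

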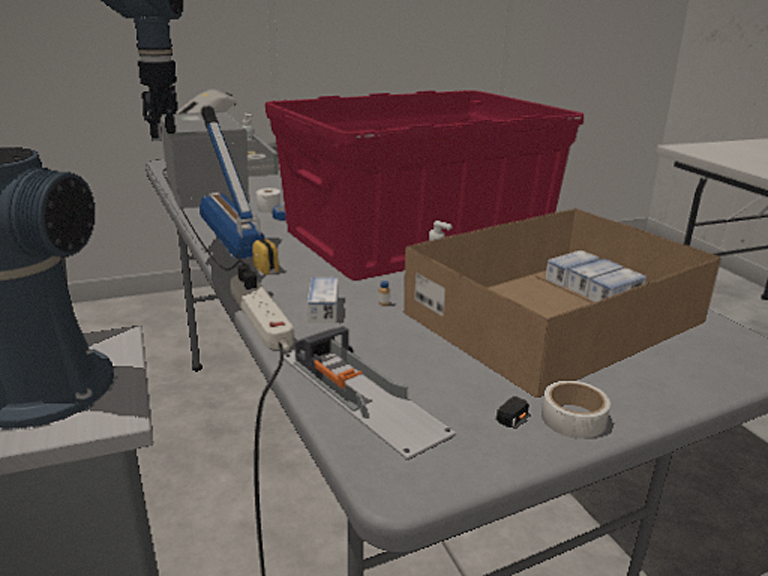

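The top view shows the carton at about (316,338) and the rack from (385,370) at the saddle end to (540,330) at the open end. The mouth is on the right, so the push goes left, towards +y in the world. In the side view the orange catch is at about (335,372), down, on the robot's side, and the lane is empty. Next I measure the carton and rack.

```bash
python3 - <<'E'
from h import *
d=np.load("pics/top.npz");P=d["P"];im=d["im"].astype(int)
# table check
print("table z",np.median(P[200:210,250:300,2]))
def rect(m,n):
    m=m.astype(np.uint8);k,l,s,c=cv2.connectedComponentsWithStats(m)
    i=1+np.argmax(s[1:,4]);q=P[l==i]
    r=cv2.minAreaRect((q[:,:2]*1000).astype(np.float32));print(n,s[i,4],c[i],"c",r[0],"size",r[1],"ang",r[2],"z",np.median(q[:,2]),q[:,2].min(),q[:,2].max());return q
box=lambda a,b,c,e:(np.arange(512)[None]>=a)&(np.arange(512)[None]<c)&(np.arange(384)[:,None]>=b)&(np.arange(384)[:,None]<e)
z=P[...,2]
q=rect(box(180,205,240,245)&(z>.034)&(z<.055),"carton top")
q=rect(box(180,205,240,245)&(z>.015)&(z<.055),"carton all")
br=im.sum(2)
q=rect(box(245,195,370,270)&(z>.002)&(z<.2),"rack all")
q=rect(box(245,195,370,270)&(z>.002)&(z<.0115)&(br>330),"bed apron")
hue=cv2.cvtColor(d["im"],cv2.COLOR_RGB2HSV)
o=box(245,195,370,270)&(hue[...,0]<15)&(hue[...,1]>140)
q=rect(o,"orange")
print(np.percentile(z[o],[1,10,50,90,99]))
# bed, rails profile
m=box(245,195,370,270)&(z>.02)&(z<.034)
qq=P[m];print("rails",len(qq));
e=rect(m,"rail")
E
```

```text
table z 0.0017850737405076035
carton top 651 [209.52380952 226.64362519] c (470.27288818359375, 113.18672180175781) size (105.86658477783203, 50.18601608276367) ang 71.10911560058594 z 0.04460673439648328 0.03524194100932518 0.05221022177943352
carton all 662 [209.66918429 226.6102719 ] c (470.2146301269531, 112.95478820800781) size (106.30693054199219, 50.25984573364258) ang 71.05400085449219 z 0.04452469846191477 0.015322704952658387 0.05221022177943352
rack all 5423 [306.53512816 234.68873317] c (450.5165100097656, -175.173828125) size (372.606689453125, 219.61204528808594) ang 89.39409637451172 z 0.006616159274307622 0.002000349850879124 0.06990046895698902
bed apron 3013 [326.68569532 230.95519416] c (450.0787353515625, -216.5670928955078) size (289.8155212402344, 219.61204528808594) ang 89.39409637451172 z 0.0053673947268278385 0.002000349850879124 0.011496193269805555
orange 99 [311.36363636 245.6969697 ] c (410.73175048828125, -161.775390625) size (24.112112045288086, 80.52555084228516) ang 17.68109703063965 z 0.05024042070753106 0.03742474158331493 0.06162856102987777
[0.03759629 0.04225938 0.05024042 0.05634764 0.06030575]
rails 321
rail 134 [289.5        228.53731343] c (469.6669616699219, -130.92422485351562) size (19.56488037109375, 175.2881317138672) ang 16.470308303833008 z 0.027267471221412216 0.02022250005616628 0.0336484890347154
```

```bash
python3 - <<'E'
import cv2
im=cv2.imread("pics/top.png")
c=im[290:410,270:560]
cv2.imwrite("pics/c1.png",cv2.resize(c,None,fx=2.7,fy=2.7,interpolation=cv2.INTER_CUBIC))
E
```

```text
(no output)
```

View pics/c1.png

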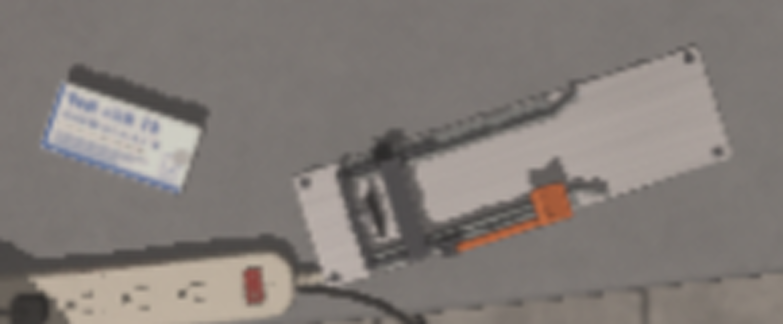

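```bash
python3 - <<'E'
from h import *
from scipy.optimize import least_squares,minimize
f=env.grab_frame("top")
K=np.array(f["K"]);d=np.array([f["k1"],0,0,0,0.])
def proj(X):return cv2.projectPoints(np.array(X,float),np.array(f["rvec"]),np.array(f["tvec"]),K,d)[0].reshape(-1,2)
C=np.array([[690,47],[728,155],[335,282],[296,178]])/4.05+np.array([180,193.33])
loc=np.array([[-165,-43],[-165,43],[150,43],[150,-43]])/1000
def W(p,l,z):
    x,y,t=p;c,s=np.cos(t),np.sin(t);l=np.asarray(l)
    return np.c_[x+c*l[:,0]-s*l[:,1],y+s*l[:,0]+c*l[:,1],np.full(len(l),z)]
g=lambda p:(proj(W(p,loc,.006))-C).ravel()
r=least_squares(g,[.45,-.17,1.86]);print(r.x,np.degrees(r.x[2]),r.fun.round(2))
# refine: contrast inside/outside along apron edges + both ends
im=cv2.GaussianBlur(cv2.cvtColor(f["pixels"],cv2.COLOR_RGB2GRAY),(0,0),.6).astype(np.float32)
t=np.linspace(0,1,60)[:,None]
segs=[((-160,-43),(-75,-43),(0,1)),((-160,43),(-75,43),(0,-1)),((-165,-38),(-165,38),(1,0)),((150,-38),(150,38),(-1,0)),((118,-43),(148,-43),(0,1)),((118,43),(148,43),(0,-1))]
def cost(p):
    s=0
    for a,b,n in segs:
        l=np.array(a)+(np.array(b)-np.array(a))*t;n=np.array(n)
        v=[]
        for o in(3.,-3.):
            q=proj(W(p,(l+o*n)/1000,.006)).astype(np.float32)
            v.append(cv2.remap(im,q[:,:1],q[:,1:],cv2.INTER_LINEAR).mean())
        s-=(v[0]-v[1])*np.hypot(*np.subtract(a,b))
    return s
m=minimize(cost,r.x,method="Nelder-Mead",options=dict(initial_simplex=r.x+np.array([[0,0,0],[.002,0,0],[0,.002,0],[0,0,.01]]),xatol=1e-5));print(m.x,np.degrees(m.x[2]),m.fun,cost(r.x))
np.save("rack.npy",m.x)
# depth-based features in rack frame
P=pts(f);x,y,th=m.x;D=P[...,:2]-[x,y];c,s=np.cos(th),np.sin(th)
L=np.dstack([c*D[...,0]+s*D[...,1],-s*D[...,0]+c*D[...,1],P[...,2]])*1000
hsv=cv2.cvtColor(f["pixels"],cv2.COLOR_RGB2HSV)
o=(abs(L[...,0])<120)&(abs(L[...,1])<60)&(hsv[...,0]<15)&(hsv[...,1]>140)
print("orange x,y,z",np.percentile(L[o],[2,50,98],axis=0).round(0))
r_=(L[...,0]>-40)&(L[...,0]<60)&(L[...,2]>20)&(L[...,2]<34)
for lo,hi in((-45,-20),):
    q=r_&(L[...,1]>lo)&(L[...,1]<hi);print("right rail y",np.percentile(L[q][:,1],[5,50,95]))
q=(L[...,0]>40)&(L[...,0]<130)&(abs(L[...,1])<20)&(L[...,2]>50);print("bridge",np.percentile(L[q],[5,50,95],axis=0).round(0))
print(env.state()["time"])
E
```

```text
[ 0.44163014 -0.16530726  1.87339056] 107.33737245779437 [ 1.74 -0.97  1.28 -0.3  -1.8   1.62 -1.13 -0.4 ]
[ 0.44097909 -0.16372636  1.86952054] 107.11563671976644 -11809.487525939941 -10985.878517150879
orange x,y,z [[-29.  17.  39.]
 [-14.  34.  50.]
 [ 47.  40.  60.]]
right rail y [-36.04790969 -30.3313567  -27.9825409 ]
bridge [[ 74. -18.  60.]
 [ 81.  -0.  63.]
 [ 88.  18.  66.]]
0.15
```

```bash
python3 - <<'E'
from h import *
for n in("top","side"):
    P=np.load(f"pics/{n}.npz")["P"].reshape(-1,3)
    for A,B in(((.243,.576),(.47,.113)),((.243,.576),(.30,.30)),((.30,.30),(.47,.113)),((.47,.113),(.473,-.269))):
        A=np.array(A);B=np.array(B);u=(B-A);l=np.linalg.norm(u);u/=l
        q=P[:,:2]-A;s=q@u;t=q@[-u[1],u[0]]
        r=[]
        for a in np.arange(0,l,.06):
            k=(s>a-.04)&(s<a+.1)&(abs(t)<.075)&(P[:,2]<.5)&(P[:,2]>-.05)
            if n=="side": k&=(P[:,2]<.22)
            r.append(P[k,2].max().round(2) if k.any() else None)
        print(n,A,B,r)
E
```

```text
top [0.243 0.576] [0.47  0.113] [np.float64(0.42), np.float64(0.42), np.float64(0.13), np.float64(0.13), np.float64(0.1), np.float64(0.08), np.float64(0.08), np.float64(0.08), np.float64(0.05)]
top [0.243 0.576] [0.3 0.3] [np.float64(0.42), np.float64(0.42), np.float64(0.04), np.float64(0.04), np.float64(0.07)]
top [0.3 0.3] [0.47  0.113] [np.float64(0.08), np.float64(0.08), np.float64(0.08), np.float64(0.05), np.float64(0.05)]
top [0.47  0.113] [ 0.473 -0.269] [np.float64(0.05), np.float64(0.05), np.float64(0.07), np.float64(0.07), np.float64(0.07), np.float64(0.06), np.float64(0.03)]
side [0.243 0.576] [0.47  0.113] [np.float64(0.05), np.float64(0.13), np.float64(0.13), np.float64(0.13), np.float64(0.1), np.float64(0.07), np.float64(0.07), np.float64(0.07), np.float64(0.04)]
side [0.243 0.576] [0.3 0.3] [np.float64(0.01), np.float64(0.01), np.float64(0.04), np.float64(0.04), np.float64(0.06)]
side [0.3 0.3] [0.47  0.113] [np.float64(0.07), np.float64(0.07), np.float64(0.07), np.float64(0.05), np.float64(0.04)]
side [0.47  0.113] [ 0.473 -0.269] [np.float64(0.04), np.float64(0.04), np.float64(0.06), np.float64(0.06), np.float64(0.06), np.float64(0.06), np.float64(0.06)]
```

move_arm([
  [0,0,0],
  [0,0,0],
  [0,0,0],
  [0,0,0],
  [0,0,0],
  [0,0,0],
  [0,0,0],
  [0,0,0],
], turn=[0.19,0.19,0.19,0.19,0.19,0.19,0.19,0.19], gripper=[1,1,1,1,1,1,1,1])

```text
time: 0.95
tcp_pos: [0.2431, 0.5755, 0.3035]
tool_rot: [0.717, 0.697, -0.0, 0.0]
ft_force: [-0.4, -0.2, -0.0]
gripper_width: 0.0853
```

move_arm([
  [0,0,0],
  [0,0,0],
  [-1,1,0],
  [-1,1,0],
  [-1,1,0],
  [-1,1,0],
  [-1,1,0],
  [-1,1,0],
], turn=[0.19,0.19,0,0,0,0,0,0], gripper=[1,1,1,1,1,1,1,1])

```text
time: 1.75
tcp_pos: [0.3385, 0.3847, 0.3038]
tool_rot: [0.811, 0.585, -0.0, 0.0]
ft_force: [1.5, -0.9, 0.4]
gripper_width: 0.0853
```

move_arm([
  [-1,1,0],
  [-1,1,0],
  [-1,1,0],
  [-1,1,0],
  [-1,1,0],
  [-1,1,0.5],
  [-1,1,1],
  [-0.5,0.5,1],
], turn=[0,0,0,0,0,0,0,0], gripper=[1,1,1,1,1,1,1,1])

```text
time: 2.55
tcp_pos: [0.4587, 0.1467, 0.2412]
tool_rot: [0.812, 0.584, 0.001, 0.001]
ft_force: [0.0, 0.7, -0.1]
gripper_width: 0.0854
```

move_arm([
  [0,0,1],
  [0,0,1],
  [0,0,0],
  [0,0,0],
], turn=[0,0,0,0], gripper=[1,1,1,1])

```text
time: 2.95
tcp_pos: [0.4568, 0.1489, 0.1913]
tool_rot: [0.811, 0.585, -0.0, -0.0]
ft_force: [0.6, 0.4, 0.5]
gripper_width: 0.0852
```

```bash
cat >> h.py <<'E'
def rel(px,py,pz,st=None):
    "shares of 25mm to take TCP to the given world point"
    s=st or env.state()
    from scipy.spatial.transform import Rotation as R
    r=R.from_quat(s["tool_rot"]);y=r.as_matrix()[:,1]
    print("t",s["time"],"tcp",s["tcp_pos"].round(4),"yaw_y",np.degrees(np.arctan2(y[1],y[0])).round(2),"F",s["ft_force"].round(1),"w",round(s["gripper_width"],4))
    print("shares",(r.inv().apply(np.array([px,py,pz])-s["tcp_pos"])/.025).round(3))
E
python3 -c "
from h import *
rel(.470,.113,.082)"
```

```text
t 2.95 tcp [0.4568 0.1489 0.1913] yaw_y -18.4 F [0.6 0.4 0.5] w 0.0852
shares [-1.195  0.959  4.373]
```

move_arm([
  [-0.6,0.5,0],
  [-0.6,0.46,0],
  [0,0,1],
  [0,0,1],
  [0,0,1],
  [0,0,0.8],
  [0,0,0.57],
  [0,0,0],
], turn=[0,0,0,0,0,0,0,0], gripper=[1,1,1,1,1,1,1,1])

```text
time: 3.75
tcp_pos: [0.4705, 0.1131, 0.082]
tool_rot: [0.811, 0.585, -0.0, -0.0]
ft_force: [-0.3, 0.0, 0.3]
gripper_width: 0.0853
```

move_arm([
  [0,0,0],
  [0,0,0],
  [0,0,0],
  [0,0,0],
  [0,0,0],
  [0,0,0],
  [0,0,0],
  [0,0,0],
], turn=[0,0,0,0,0,0,0,0], gripper=[-1,-1,-1,-1,-1,-1,-1,-1])

```text
time: 4.55
tcp_pos: [0.4706, 0.113, 0.0837]
tool_rot: [0.811, 0.585, 0.001, 0.001]
ft_force: [0.4, 1.3, 6.0]
gripper_width: 0.0496
```

move_arm([
  [0,0,0],
  [0,0,0],
  [0,0,0],
  [0,0,-0.2],
  [0,0,-0.2],
  [0,0,0],
  [0,0,0],
  [0,0,0],
], turn=[0,0,0,0,0,0,0,0], gripper=[0.6,0.6,0.6,0.6,0.6,-1,-1,-1])

```text
time: 5.35
tcp_pos: [0.4706, 0.1128, 0.093]
tool_rot: [0.811, 0.585, 0.001, 0.0]
ft_force: [-0.7, -0.0, 7.2]
gripper_width: 0.049
```

move_arm([
  [0,0,0],
  [0,0,0],
  [0,0,0],
  [0,0,0],
], turn=[0,0,0,0], gripper=[-1,-1,-1,-1])

```text
time: 5.75
tcp_pos: [0.4706, 0.1128, 0.093]
tool_rot: [0.811, 0.585, 0.001, 0.0]
ft_force: [-0.6, -0.6, 6.4]
gripper_width: 0.0491
```

```bash
python3 -c "
from h import *
print(env.tip_extent);rel(.473,-.269,.20)"
```

```text
0.0726
t 5.75 tcp [0.4706 0.1128 0.093 ] yaw_y -18.42 F [-0.6 -0.6  6.4] w 0.0491
shares [-14.459   4.923  -4.281]
```

move_arm([
  [0,0,-0.5],
  [0,0,-1],
  [0,0,-1],
  [0,0,-1],
  [0,0,-0.8],
  [-0.5,0.2,0],
  [-1,0.35,0],
  [-1,0.35,0],
], turn=[0,0,0,0,0,0,0,0], gripper=[-1,-1,-1,-1,-1,-1,-1,-1])

```text
time: 6.55
tcp_pos: [0.4709, 0.0455, 0.199]
tool_rot: [0.811, 0.586, -0.001, -0.0]
ft_force: [0.2, -0.6, -5.3]
gripper_width: 0.0488
```

move_arm([
  [-1,0.34,0],
  [-1,0.34,0],
  [-1,0.34,0],
  [-1,0.34,0],
  [-1,0.34,0],
  [-1,0.34,0],
  [-1,0.34,0],
  [-1,0.34,0],
], turn=[0,0,0,0,0,0,0,0], gripper=[-1,-1,-1,-1,-1,-1,-1,-1])

```text
time: 7.35
tcp_pos: [0.4718, -0.1661, 0.1984]
tool_rot: [0.811, 0.585, -0.001, -0.001]
ft_force: [0.2, 0.1, -3.4]
gripper_width: 0.0484
```

move_arm([
  [-1,0.34,0],
  [-1,0.34,0],
  [-1,0.34,0],
  [-0.5,0.2,0],
  [0,0,0],
  [0,0,0],
  [0,0,0],
  [0,0,0],
], turn=[0,0,0,0,-0.18,-0.18,-0.18,-0.18], gripper=[-1,-1,-1,-1,-1,-1,-1,-1])

```text
time: 8.15
tcp_pos: [0.4734, -0.2568, 0.1986]
tool_rot: [0.613, 0.79, 0.0, -0.002]
ft_force: [-0.6, -0.4, -3.4]
gripper_width: 0.0488
```

move_arm([
  [0,0,0],
  [0,0,0],
  [0,0,0],
], turn=[-0.07,0,0], gripper=[-1,-1,-1])

```text
time: 8.45
tcp_pos: [0.4739, -0.257, 0.199]
tool_rot: [0.594, 0.804, 0.0, -0.001]
ft_force: [-0.7, -0.6, -4.9]
gripper_width: 0.0491
```

```bash
python3 -c "
from h import *
rel(.473,-.269,.101)
f=env.grab_frame('side');save(f,'s2.png',(190,100,400,340),2.5)"
```

```text
t 8.45 tcp [ 0.4739 -0.257   0.199 ] yaw_y 17.08 F [-0.7 -0.6 -4.9] w 0.0491
shares [-0.457 -0.171  3.919]
```

View pics/s2.png

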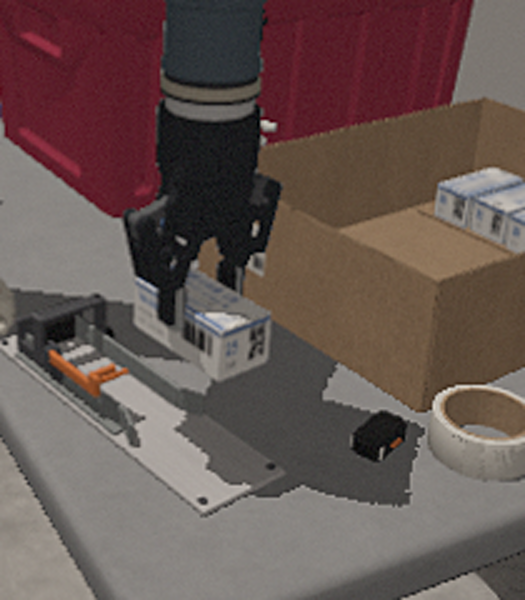

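The crop shows the carton gripped level at (200,320), with the fingertips about halfway up its side. The rack is below it to the left, and the catch at (95,378) is clear.

move_arm([
  [-0.46,-0.17,0],
  [0,0,1],
  [0,0,1],
  [0,0,0.8],
  [0,0,0.6],
  [0,0,0.3],
  [0,0,0.14],
  [0,0,0],
], turn=[0,0,0,0,0,0,0,0], gripper=[-1,-1,-1,-1,-1,-1,-1,-1])

```text
time: 9.3
tcp_pos: [0.474, -0.2702, 0.1036]
tool_rot: [0.594, 0.805, -0.0, 0.0]
ft_force: [-0.2, -0.0, -3.9]
gripper_width: 0.0487
```

```bash
python3 -c "
from h import *
rel(.473,-.269,.1)"
```

```text
t 9.3 tcp [ 0.474  -0.2702  0.1036] yaw_y 17.12 F [-0.2 -0.  -3.9] w 0.0487
shares [ 0.056 -0.023  0.144]
```

move_arm([
  [0,-0.02,0.1],
  [0,0,0.08],
  [0,0,0],
  [0,0,0],
], turn=[0,0,0,0], gripper=[-1,-1,-1,-1])

```text
time: 9.7
tcp_pos: [0.4734, -0.2699, 0.0994]
tool_rot: [0.594, 0.805, -0.0, 0.0]
ft_force: [0.6, 0.3, -3.6]
gripper_width: 0.0487
```

move_arm([
  [0,0,0.06],
  [0,0,0.04],
  [0,0,0],
], turn=[0,0,0], gripper=[-1,-1,-1])

```text
time: 10.0
tcp_pos: [0.4735, -0.2699, 0.099]
tool_rot: [0.594, 0.805, -0.0, 0.001]
ft_force: [-3.4, 1.1, 12.9]
gripper_width: 0.0488
```

Contact. Release, lift clear, and look.

move_arm([
  [0,0,0],
  [0,0,0],
  [0,0,0],
  [0,0,0],
  [0,0,-0.5],
  [0,0,-1],
  [0,0,-1],
  [0,0,-0.5],
], turn=[0,0,0,0,0,0,0,0], gripper=[0.6,0.6,0.6,0.6,0.6,0.6,0.6,0.6])

```text
time: 10.8
tcp_pos: [0.474, -0.2704, 0.1741]
tool_rot: [0.594, 0.805, -0.0, 0.002]
ft_force: [0.3, -1.0, -0.3]
gripper_width: 0.0681
```

move_arm([
  [-1,0,0],
  [-1,0,0],
  [-1,0,0],
  [-1,0,0],
  [0,0,0],
  [0,0,0],
], turn=[0,0,0,0,0,0], gripper=[-1,-1,-1,-1,-1,-1])

```text
time: 11.4
tcp_pos: [0.5023, -0.3651, 0.1714]
tool_rot: [0.594, 0.804, 0.0, -0.001]
ft_force: [-0.5, 0.8, -0.8]
gripper_width: -0.0004
```

```bash
cat >> h.py <<'E'
def local(P):
    x,y,th=np.load("rack.npy");D=P[...,:2]-[x,y];c,s=np.cos(th),np.sin(th)
    return np.dstack([c*D[...,0]+s*D[...,1],-s*D[...,0]+c*D[...,1],P[...,2]])*1000
E
python3 - <<'E'
from h import *
f=env.grab_frame('side');g=env.grab_frame('top')
save(f,'s3.png',(160,180,340,320),4)
for n,q in(("side",f),("top",g)):
    L=local(pts(q));k=(L[...,0]>-180)&(L[...,0]<-40)&(abs(L[...,1])<40)&(L[...,2]>42)&(L[...,2]<58)
    if k.sum()>20: print(n,k.sum(),cv2.minAreaRect(L[k][:,:2].astype(np.float32)),np.median(L[k][:,2]))
x,y,th=np.load("rack.npy")
def tgt(lx,ly):c,s=np.cos(th),np.sin(th);l=np.array([lx,ly])/1000;return x+c*l[0]-s*l[1],y+s*l[0]+c*l[1]
rel(*tgt(-190,-5),.095)
E
```

```text
side 859 ((-111.58010864257812, 2.6847591400146484), (108.44342041015625, 52.87650680541992), 0.08766109496355057) 47.400288619946515
top 598 ((-110.24934387207031, -0.4244670867919922), (50.24249267578125, 108.5428237915039), 88.94664764404297) 51.11675659484244
t 11.5 tcp [ 0.5021 -0.3639  0.1713] yaw_y 17.17 F [-0.3  0.4 -0.5] w 0.0
shares [0.765 0.225 3.054]
```

View pics/s3.png

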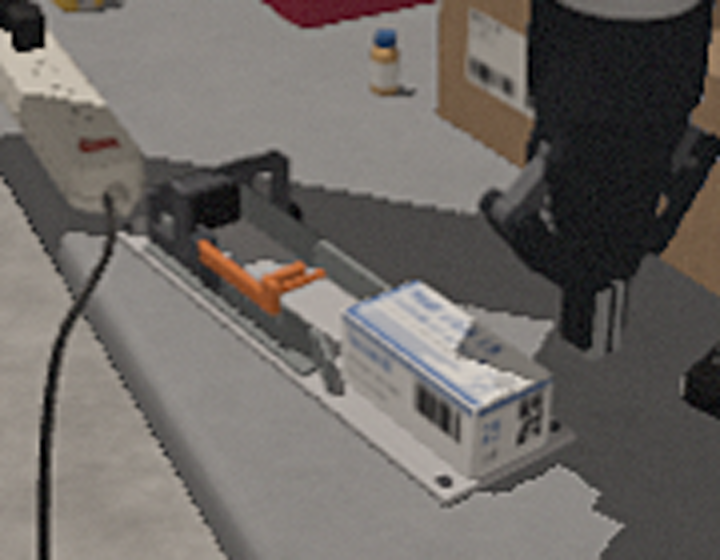

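The carton lies on the apron at rack x ≈ -110, y ≈ 0, aligned within about 1°, with its nose at (345,330) in the crop. The catch at (265,285) is untouched. The gripper's knuckles are wide across the jaws, so I turn 90° to keep them clear of the raised catch.

move_arm([
  [0,0,0],
  [0,0,0],
  [0,0,0],
  [0,0,0],
  [0,0,0],
  [0,0,0],
  [0,0,0],
  [0,0,0],
], turn=[0.18,0.18,0.18,0.18,0.18,0.18,0.18,0.18], gripper=[-1,-1,-1,-1,-1,-1,-1,-1])

```text
time: 12.3
tcp_pos: [0.5024, -0.3638, 0.1716]
tool_rot: [0.933, 0.359, -0.0, -0.001]
ft_force: [-0.4, 0.4, 0.4]
gripper_width: 0.0001
```

move_arm([
  [0,0,0],
  [0,0,0],
  [0,0,0],
  [0,0,0],
  [0,0,0],
  [0,0,0],
], turn=[0.18,0.18,0.18,0.02,0,0], gripper=[-1,-1,-1,-1,-1,-1])

```text
time: 12.9
tcp_pos: [0.5027, -0.3648, 0.1717]
tool_rot: [0.989, 0.15, -0.0, -0.0]
ft_force: [0.2, 0.0, 0.1]
gripper_width: 0.0001
```

```bash
cat >> h.py <<'E'
def tgt(lx,ly):
    x,y,th=np.load("rack.npy");c,s=np.cos(th),np.sin(th);l=np.array([lx,ly])/1000;return x+c*l[0]-s*l[1],y+s*l[0]+c*l[1]
def where():
    s=env.state();print("lane",local(s["tcp_pos"][None,None])[0,0].round(2),"F lane",end=" ")
    th=np.load("rack.npy")[2];F=s["ft_force"];print((F[:2]@[np.cos(th),np.sin(th)]).round(2),F.round(2))
E
python3 -c "
from h import *
where();rel(*tgt(-195,-4),.097)"
```

```text
lane [-2.1037e+02  2.0000e-01  1.7169e+02] F lane -0.05 [0.2  0.01 0.1 ]
t 12.9 tcp [ 0.5027 -0.3648  0.1717] yaw_y -72.72 F [0.2 0.  0.1] w 0.0001
shares [ 0.171 -0.613  2.988]
```

move_arm([
  [0.17,0,0.5],
  [0,0,1],
  [0,0,1],
  [0,0,0.5],
  [0,-0.6,0],
  [0,-0.4,0],
  [0,-0.2,0],
  [0,0,0],
], turn=[0,0,0,0,0,0,0,0], gripper=[-1,-1,-1,-1,-1,-1,-1,-1])

```text
time: 13.7
tcp_pos: [0.4981, -0.3348, 0.097]
tool_rot: [0.989, 0.15, -0.0, 0.0]
ft_force: [-0.2, 0.4, 0.5]
gripper_width: 0.0001
```

```bash
python3 -c "
from h import *
where();rel(*tgt(-180,-4),.097)"
```

```text
lane [-180.28   -4.2    97.  ] F lane 0.42 [-0.25  0.36  0.5 ]
t 13.7 tcp [ 0.4981 -0.3348  0.097 ] yaw_y -72.8 F [-0.2  0.4  0.5] w 0.0001
shares [-0.008 -0.011 -0.   ]
```

move_arm([
  [0,-0.2,0],
  [0,-0.2,0],
  [0,-0.2,0],
  [0,-0.2,0],
  [0,-0.2,0],
  [0,-0.2,0],
  [0,-0.2,0],
  [0,-0.2,0],
], turn=[0,0,0,0,0,0,0,0], gripper=[-1,-1,-1,-1,-1,-1,-1,-1])

```text
time: 14.5
tcp_pos: [0.4873, -0.2983, 0.0974]
tool_rot: [0.989, 0.149, 0.001, 0.002]
ft_force: [2.8, -6.9, 2.2]
gripper_width: -0.0
```

```bash
python3 -c "
from h import *
where()"
```

```text
lane [-142.25   -4.67   97.36] F lane -7.38 [ 2.79 -6.86  2.25]
```

move_arm([
  [0,-0.2,0],
  [0,-0.2,0],
  [0,-0.2,0],
  [0,-0.2,0],
  [0,-0.2,0],
  [0,-0.2,0],
  [0,-0.2,0],
  [0,0,0],
], turn=[0,0,0,0,0,0,0,0], gripper=[-1,-1,-1,-1,-1,-1,-1,-1])

```text
time: 15.3
tcp_pos: [0.4763, -0.2637, 0.0971]
tool_rot: [0.989, 0.149, 0.001, 0.001]
ft_force: [1.9, -3.6, 3.5]
gripper_width: 0.0001
```

```bash
python3 - <<'E'
from h import *
where()
f=env.grab_frame('side');save(f,'s4.png',(160,150,340,320),3.5)
L=local(pts(f));k=(L[...,0]>-120)&(L[...,0]<75)&(L[...,1]>-27)&(L[...,1]<14)&(L[...,2]>43)&(L[...,2]<54)
print(np.percentile(L[k],[1,50,99],axis=0).round(1))
E
```

```text
lane [-105.94   -4.34   97.14] F lane -3.96 [ 1.85 -3.57  3.45]
[[-119.4  -21.1   43.8]
 [ -45.7    0.6   47.7]
 [  11.    13.8   53.3]]
```

View pics/s4.png

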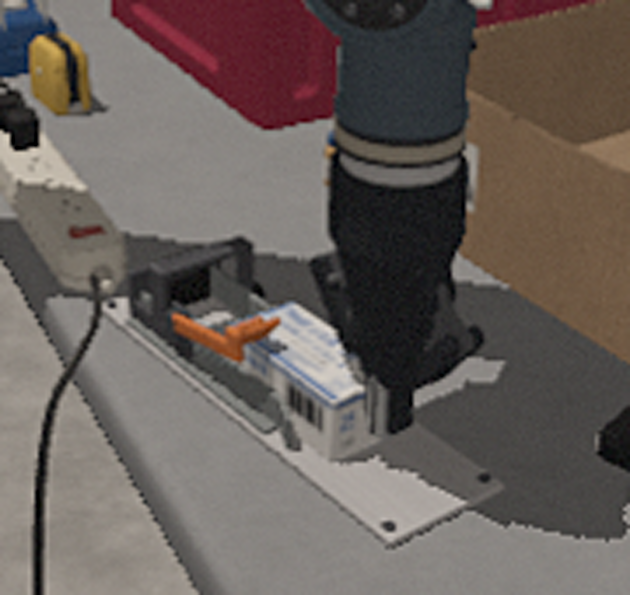

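The carton is in the lane with its nose under the raised catch at (250,335), and the pusher at (385,400) is clear of the catch. Next I push on, slowly near the end.

move_arm([
  [0,-0.2,0],
  [0,-0.2,0],
  [0,-0.2,0],
  [0,-0.2,0],
  [0,-0.2,0],
  [0,-0.2,0],
  [0,-0.2,0],
  [0,-0.2,0],
], turn=[0,0,0,0,0,0,0,0], gripper=[-1,-1,-1,-1,-1,-1,-1,-1])

```text
time: 16.15
tcp_pos: [0.4649, -0.2264, 0.097]
tool_rot: [0.989, 0.149, 0.001, 0.001]
ft_force: [2.8, -4.4, 3.2]
gripper_width: -0.0
```

move_arm([
  [0,-0.2,0],
  [0,-0.2,0],
  [0,-0.2,0],
  [0,-0.1,0],
  [0,0,0],
  [0,0,0],
], turn=[0,0,0,0,0,0], gripper=[-1,-1,-1,-1,-1,-1])

```text
time: 16.75
tcp_pos: [0.4594, -0.2092, 0.0969]
tool_rot: [0.989, 0.149, 0.0, 0.0]
ft_force: [3.1, -4.6, 3.3]
gripper_width: 0.0001
```

```bash
python3 -c "
from h import *
where()"
```

```text
lane [-48.87  -4.24  96.86] F lane -5.27 [ 3.1  -4.56  3.31]
```

move_arm([
  [0,-0.1,0],
  [0,-0.1,0],
  [0,-0.1,0],
  [0,-0.1,0],
  [0,0,0],
], turn=[0,0,0,0,0], gripper=[-1,-1,-1,-1,-1])

```text
time: 17.25
tcp_pos: [0.4565, -0.1997, 0.0968]
tool_rot: [0.989, 0.149, 0.001, 0.001]
ft_force: [1.5, -3.5, 3.5]
gripper_width: -0.0003
```

move_arm([
  [0,-0.04,0],
  [0,-0.04,0],
  [0,0,0],
], turn=[0,0,0], gripper=[-1,-1,-1])

```text
time: 17.55
tcp_pos: [0.456, -0.1981, 0.0968]
tool_rot: [0.989, 0.149, 0.001, 0.001]
ft_force: [2.5, -5.8, 4.6]
gripper_width: 0.0001
```

move_arm([
  [0,-0.04,0],
  [0,-0.04,0],
  [0,0,0],
], turn=[0,0,0], gripper=[-1,-1,-1])

```text
time: 17.85
tcp_pos: [0.4554, -0.1962, 0.0969]
tool_rot: [0.989, 0.149, 0.001, 0.001]
ft_force: [2.6, -5.4, 4.0]
gripper_width: 0.0002
```

```bash
python3 -c "
from h import *
where()"
```

```text
lane [-35.24  -4.26  96.85] F lane -5.91 [ 2.59 -5.38  4.02]
```

move_arm([
  [0,-0.04,0],
  [0,-0.04,0],
  [0,0,0],
], turn=[0,0,0], gripper=[-1,-1,-1])

```text
time: 18.15
tcp_pos: [0.4548, -0.1942, 0.0969]
tool_rot: [0.989, 0.149, 0.001, 0.001]
ft_force: [1.7, -5.0, 3.1]
gripper_width: -0.0002
```

move_arm([
  [0,-0.04,0],
  [0,-0.04,0],
  [0,0,0],
], turn=[0,0,0], gripper=[-1,-1,-1])

```text
time: 18.45
tcp_pos: [0.4543, -0.1923, 0.0969]
tool_rot: [0.989, 0.149, 0.001, 0.001]
ft_force: [3.5, -4.7, 4.5]
gripper_width: -0.0
```

move_arm([
  [0,-0.04,0],
  [0,-0.02,0],
  [0,0,0],
], turn=[0,0,0], gripper=[-1,-1,-1])

```text
time: 18.75
tcp_pos: [0.4539, -0.191, 0.0969]
tool_rot: [0.989, 0.149, 0.001, 0.001]
ft_force: [2.5, -6.6, 3.5]
gripper_width: 0.0001
```

move_arm([
  [0,-0.04,0],
  [0,0,0],
], turn=[0,0], gripper=[-1,-1])

```text
time: 18.95
tcp_pos: [0.4535, -0.19, 0.0969]
tool_rot: [0.989, 0.149, 0.001, 0.001]
ft_force: [3.0, -5.5, 3.8]
gripper_width: -0.0004
```

move_arm([
  [0,-0.04,0],
  [0,0,0],
], turn=[0,0], gripper=[-1,-1])

```text
time: 19.15
tcp_pos: [0.4533, -0.189, 0.0969]
tool_rot: [0.989, 0.149, 0.001, 0.001]
ft_force: [1.9, -4.6, 4.1]
gripper_width: -0.0
```

```bash
python3 - <<'E'
from h import *
where()
f=env.grab_frame('side');save(f,'s5.png',(180,220,300,310),5)
E
```

```text
lane [-27.79  -4.29  96.87] F lane -4.95 [ 1.92 -4.59  4.15]
```

View pics/s5.png

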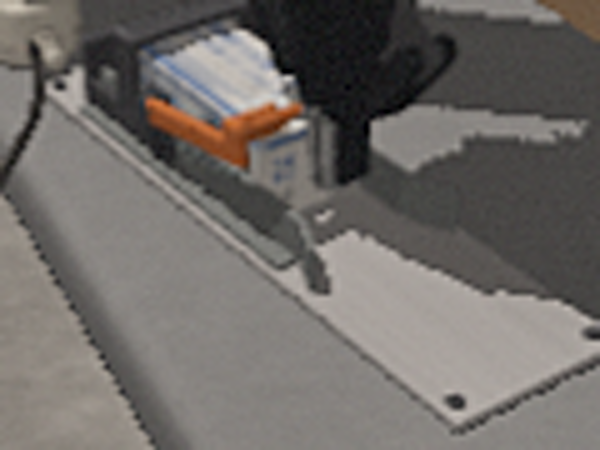

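The carton is nearly under the bridge, and the catch still rides on its rear part at (265,125). The pusher at (335,150) is just clear beside it. The force is friction only, so I continue.

move_arm([
  [0,-0.04,0],
  [0,-0.04,0],
  [0,0,0],
], turn=[0,0,0], gripper=[-1,-1,-1])

```text
time: 19.5
tcp_pos: [0.4526, -0.1871, 0.0969]
tool_rot: [0.989, 0.149, 0.001, 0.001]
ft_force: [2.9, -5.8, 4.8]
gripper_width: 0.0001
```

move_arm([
  [0,-0.02,0],
  [0,-0.02,0],
  [0,0,0],
], turn=[0,0,0], gripper=[-1,-1,-1])

```text
time: 19.8
tcp_pos: [0.4524, -0.1862, 0.0969]
tool_rot: [0.989, 0.149, 0.001, 0.001]
ft_force: [3.1, -6.0, 3.8]
gripper_width: -0.0002
```

move_arm([
  [0,-0.03,0],
  [0,-0.03,0],
  [0,0,0],
], turn=[0,0,0], gripper=[-1,-1,-1])

```text
time: 20.1
tcp_pos: [0.4519, -0.1847, 0.0968]
tool_rot: [0.989, 0.149, 0.001, 0.001]
ft_force: [2.0, -5.7, 4.3]
gripper_width: 0.0003
```

move_arm([
  [0,-0.02,0],
  [0,-0.02,0],
  [0,0,0],
], turn=[0,0,0], gripper=[-1,-1,-1])

```text
time: 20.4
tcp_pos: [0.4518, -0.1841, 0.0969]
tool_rot: [0.989, 0.149, 0.001, 0.001]
ft_force: [2.1, -6.6, 3.3]
gripper_width: 0.0001
```

move_arm([
  [0,-0.02,0],
  [0,-0.02,0],
  [0,0,0],
], turn=[0,0,0], gripper=[-1,-1,-1])

```text
time: 20.7
tcp_pos: [0.4517, -0.1836, 0.0969]
tool_rot: [0.989, 0.149, 0.001, 0.002]
ft_force: [2.5, -7.1, 3.0]
gripper_width: 0.0001
```

move_arm([
  [0,-0.02,0],
  [0,-0.02,0],
  [0,0,0],
], turn=[0,0,0], gripper=[-1,-1,-1])

```text
time: 21.0
tcp_pos: [0.4518, -0.1831, 0.0969]
tool_rot: [0.989, 0.149, 0.001, 0.002]
ft_force: [2.5, -9.4, 2.7]
gripper_width: 0.0002
```

move_arm([
  [0,-0.02,0],
  [0,-0.02,0],
  [0,0,0],
], turn=[0,0,0], gripper=[-1,-1,-1])

```text
time: 21.3
tcp_pos: [0.4518, -0.1826, 0.0969]
tool_rot: [0.989, 0.149, 0.002, 0.003]
ft_force: [1.8, -9.8, 2.5]
gripper_width: 0.0002
```

```bash
cat >> h.py <<'E'
def catch():
    f=env.grab_frame('side');L=local(pts(f));h=cv2.cvtColor(f["pixels"],cv2.COLOR_RGB2HSV)
    o=(abs(L[...,0])<120)&(abs(L[...,1])<60)&(h[...,0]<15)&(h[...,1]>140)
    t=o&(L[...,0]<-5);print("orange",o.sum(),"z pct",np.percentile(L[o][:,2],[5,50,95]).round(1),"tooth n",t.sum(),np.percentile(L[t][:,2],[5,50,95]).round(1));return f
E
python3 -c "
from h import *
where();catch()"
```

```text
lane [-21.18  -4.79  96.95] F lane -9.88 [ 1.83 -9.78  2.48]
orange 168 z pct [36.6 48.5 67.7] tooth n 93 [44.1 59.2 68.3]
```

move_arm([
  [0,-0.02,0],
  [0,-0.02,0],
  [0,0,0],
], turn=[0,0,0], gripper=[-1,-1,-1])

```text
time: 21.65
tcp_pos: [0.4519, -0.182, 0.097]
tool_rot: [0.989, 0.149, 0.002, 0.003]
ft_force: [1.7, -11.4, 1.6]
gripper_width: 0.0003
```

```bash
python3 -c "
from h import *
where();catch()"
```

```text
lane [-20.66  -5.06  96.96] F lane -11.42 [  1.65 -11.44   1.62]
orange 183 z pct [30.7 39.4 53.3] tooth n 101 [32.  46.8 53.9]
```

The tooth fell about 14 mm at 11.4 N, so the catch has dropped. I back off straight, then rise and check.

move_arm([
  [0,0.1,0],
  [0,0.2,0],
  [0,0.4,0],
  [0,0.8,0],
  [0,1,0],
  [0,1,0],
  [0,1,0],
  [0,1,0],
], turn=[0,0,0,0,0,0,0,0], gripper=[-1,-1,-1,-1,-1,-1,-1,-1])

```text
time: 22.5
tcp_pos: [0.4892, -0.3103, 0.0957]
tool_rot: [0.989, 0.149, -0.002, -0.002]
ft_force: [0.8, 0.9, 0.1]
gripper_width: -0.0001
```

move_arm([
  [0,1,-0.5],
  [0,1,-1],
  [0,0,-1],
  [0,0,-1],
  [0,0,0],
], turn=[0,0,0,0,0], gripper=[-1,-1,-1,-1,-1])

```text
time: 23.0
tcp_pos: [0.5054, -0.359, 0.1864]
tool_rot: [0.989, 0.149, 0.001, 0.001]
ft_force: [0.1, -0.1, 0.7]
gripper_width: -0.0001
```

```bash
python3 - <<'E'
from h import *
where();f=catch();save(f,'s6.png',(170,200,310,310),5)
d=np.load("pics/side.npz");L=local(d["P"]);h=cv2.cvtColor(d["im"],cv2.COLOR_RGB2HSV)
o=(abs(L[...,0])<120)&(abs(L[...,1])<60)&(h[...,0]<15)&(h[...,1]>140);t=o&(L[...,0]<-5)
print("start",o.sum(),np.percentile(L[o][:,2],[5,50,95]).round(1),t.sum(),np.percentile(L[t][:,2],[5,50,95]).round(1))
g=env.grab_frame("top");L=local(pts(g))
k=(L[...,0]>-20)&(L[...,0]<72)&(L[...,1]>-27)&(L[...,1]<14)&(L[...,2]>43)&(L[...,2]<56)
q=L[k];print("carton top: x min",np.percentile(q[:,0],1).round(1),"y min",np.percentile(q[:,1],2).round(1),"z by x",[np.median(q[(q[:,0]>a)&(q[:,0]<a+20),2]).round(1) for a in(0,20,40)])
E
```

```text
lane [-205.57   -4.08  186.42] F lane -0.16 [ 0.14 -0.12  0.66]
orange 180 z pct [31.4 39.6 52.7] tooth n 97 [31.6 46.6 53.4]
start 173 [31.  39.5 53.6] 94 [32.8 47.  54. ]
carton top: x min -8.1 y min -24.4 z by x [np.float64(50.8), np.float64(51.1), np.float64(50.7)]
```

View pics/s6.png

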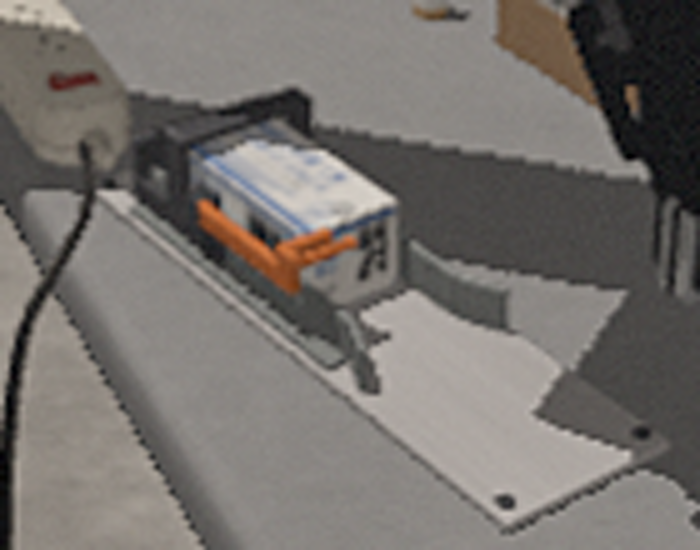

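The catch is down behind the carton at (300,260), at the same heights as at the start. The carton sits flat and square, its rear at rack x ≈ -8, so its centre is at about +45 mm. The robot is well clear, so I hand in.

```bash
python3 -c "
from h import *
print(env.hand_in(), env.state()['time'])"
```

```text
the job is handed in; nothing more can be done
the job is handed in; nothing more can be done
```

The carton is loaded in the staging rack and latched, and I handed the job in at about 23 s of the 58 s allowed. `env.hand_in()` gives no verdict, so this rests on my own checks.

I gripped the carton across its width and laid it on the bed at the mouth (measured x ≈ -110 mm, y ≈ 0, about 1° off line). I then pushed it in from behind with the shut fingers on the free side of the lane. Sliding friction was about 5–6 N, and the catch dropped at a wrist push of about 11.4 N.

**Last checks, all after backing off:**
- **Catch:** its measured heights match those from before the start within about 1.5 mm, so it is down behind the carton.
- **Carton:** it lies flat, its rear end at rack x ≈ -8 mm, so its centre is at about +45 mm. Its y position from one edge was about 1 mm off the centre line. I judged squareness only by eye, in the last picture.
- **Robot:** it is standing clear with no contact force.
- **Not measured:** buffer compression. From the pusher's travel I estimate about 2.5 mm at the peak. I take it that the buffer is still pressed because the carton latched.
- **Bystanders:** I did not re-measure them; the arm kept clear of them throughout.

No check failed. Two readings were off:
- **First grip:** it gave a 6 N upward force, so I gripped again 10 mm higher. The force stayed, so it probably came from the pads swinging forward as they close.
- **Carton on the bed:** the two cameras disagreed by about 3 mm on its y position. I went by the top view.

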